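# Scan the price label and hold up the kitchen caddy at the thrift-shop till

### The arm

A 7-joint arm with a two-finger parallel gripper is mounted at the origin on the work surface. World frame = base frame: x ahead of the robot, y to its left, z up, the work surface at z = 0. Lengths are in mm, angles in rad, forces in N, time in s.
With the tool pointing down it reaches from about 400 to 900 mm from the base axis. Payload 5.6 kg.
Tool frame: the origin (TCP) lies midway between the tips of the shut fingers; the grasp point (between the pads) lies 19 mm behind it; x points along the fingers, y is the direction in which the jaws open and shut, and the axes are right-handed (so a half turn about x gives the same grasp; the last joint's range is limited). The gripper opens to 92 mm and grips with 3 to 60 N. Pads are 20 mm wide; open, the fingers measure 128 mm over their backs; the gripper's body (75 mm by 189 mm) begins 69 mm behind the grasp point.
Start: joints at [-1.276, 0.468, -0.012, 1.603, 0.006, 1.071, -0.056], TCP at [215.459, 613.259, 214.592] pointing down, gripper open.
Joint ranges: [-2.53, 2.53], [-0.31, 2.02], [-1.57, 1.55], [0.28, 2.44], [-1.29, 4.43], [0.15, 1.84], [-2.92, 2.92]. Speed limits (rad/s): [2.57, 2.57, 3.14, 3.14, 3.14, 3.14, 3.14].

### API

Orientations are given as a rotation vector (axis times angle).
In Python, from cell import robot, grip, kin, viewer gives the robot as it stands. Calls block until the motion is done:
- robot.movep(position, orientation): joint-space move of the TCP to a pose.
- robot.servo_line(position, feed=150, rotation=None): straight line of the TCP; rotation=None keeps the orientation; feed is the mean speed in mm/s.
- robot.goto_joints(angles): joint-space move.
- grip(opening, newtons=None): opening from 0.0 (shut) to 1.0 (fully open); newtons is the grip in N (None keeps the last); returns when the fingers have stopped.
- robot.hold(seconds).
- kin.ik(position, orientation): joint angles nearest the present ones, or None.
- robot.observe(): the state.
- viewer.read_camera(name): name is "scene" or "top" or "wrist"; returns the picture (400x640x3 uint8, red, green, blue); there is no depth.
- viewer.camera_info(name): a dict with "camera_matrix" (3x3 intrinsics, pixels), "R" (3x3) and "t" (3): a world point X has camera coordinates R X + t. Camera axes: x right, y down, z forward; pixel columns grow to the right and rows downward; lengths in mm; the calibration is good to about 2 mm. A picture is of the moment at which its call begins: read the wrist's pose just before it. camera_info takes no time and is no camera call; for the wrist camera it gives the pose at the moment of the call.
A pose or a line that the arm cannot do raises robot.IKError and nothing moves.
- robot.job_done(): hands the job in, once; it reports no verdict.
Trained networks look in the newest picture that a camera, given by its name, has taken for a name from the list of things; names that differ only in an ending like _2 or _b are one class to them, and where a whole thing is asked for, a point or a joint stands for the part that bears it (a point fixed in the world has none). Each returns a list of dicts, best first, with "confidence" (0 to 1); they miss things now and then, are a little off and sometimes report something else, mostly with a low value. They report only what shows in the picture. A call takes as long as a camera call. They do not tell look-alikes from the thing itself.
- viewer.silhouettes(name, camera): "mask" (400x640 bool, what is visible of it).
- viewer.pinpoint(name, camera): "at" ([x, y, z] in mm, in the coordinates of the camera as it stood for that picture, good to about 4 mm: a listed point, or the origin of a listed thing).
The state is a dict: "t": time; "joints": joint angles; "joint_velocities": joint speeds; "joint_torque": joint torques, N m; "tcp_pos": TCP position; "tcp_rot": TCP orientation; "contact_force": force on the tool from outside, world axes, zero at the start; "wrist_torque": the same for the moment, N m; "grip_width": opening from 0.0 (shut) to 1.0 (fully open).
Only numpy, scipy, OpenCV 4.12 (cv2) and the standard library are available. Lean on these libraries where they do the work, as an engineer would, in place of code of your own. Each camera call takes 0.05 s, during which the arm holds its last target.

### The job

A customer is buying the white kitchen caddy with the two jars in it: pick up the hand scanner, hold its red window pointed steadily at the barcode label on the caddy from about 8 cm away for two seconds, touching nothing with it, and lay it back flat, right way up, in the middle of its black rubber pad. Then take the caddy by its wooden handle and lift it gently straight up until it is about 10 cm above its blue mat, keeping it level with both jars standing in it, and finish while still holding it there, still and level. Do not bump or shift the other goods on the counter.

Things in the scene. Friction and masses are not known exactly. Their poses are not given: they have to be found in the camera images.
- scanner: the hand scanner as a whole, about 0.18 kg. Origin: middle of the underside of its handle; z up when it lies flat; its nose points along its own -y
- scanner_grip (a point): place to grip the hand scanner: on the middle line of its grey handle (a rounded bar 32 mm wide in x, 130 mm long in y, 36 mm high), 22 mm above its underside (14 mm below its top), 15 mm nearer the nose than the handle's middle, close to the centre of mass. Axes as the scanner's: x across the handle, -y towards the nose, z up. A black head 46 mm wide (x) and up to 53 mm high droops at the nose end, from 50 to 102 mm ahead of the handle's middle
- scanner_window (a point): centre of the red window in the scanner's head. Its own x axis is the line of sight: forward (the scanner's -y) and 45 degrees downward when the scanner is level; its y axis is the scanner's x, across the handle. In the scanner's axes the window lies 0 mm in x, 73.7 mm in -y and 7.2 mm in -z from scanner_grip
- pad: black rubber pad 110 mm (x) by 220 mm (y), 6 mm thick, fixed to the counter, on which the scanner lies at the start. Origin at the centre of its underside, on the counter
- caddy: white open kitchen caddy, 110 mm (x) by 210 mm (y), walls 50 mm high and 6 mm thick, about 0.45 kg (0.75 kg with jars). Origin at the centre of its underside; long axis y
- caddy_handle (a point): centre of the caddy's wooden handle, a straight bar along the caddy's y axis, 22 mm wide (x) and 20 mm high, 170 mm above the caddy's underside, carried at each end by a post 30 mm wide; 192 mm clear between the posts. Nothing else is within 60 mm below it. Axes as the caddy's, z up
- price_label (a point): centre of the yellow label with black bars, 56 mm (x) by 44 mm (y), lying face up on a small ledge that sticks out at the caddy's +y end: 130 mm along the caddy's +y from its middle and 51 mm above its underside. Axes as the caddy's
- mat: blue mat 150 mm (x) by 260 mm (y), 6 mm thick, fixed to the counter, on which the caddy stands at the start. Origin at the centre of its underside, on the counter
- jar_a_mid (a point): middle of the glass jar with the red lid, 60 mm in diameter, 85 mm tall, about 0.14 kg, standing loose in the caddy's -y half; z is its upright axis
- jar_b_mid (a point): middle of the glass jar with the blue lid, same size and mass, standing loose in the caddy's +y half; z is its upright axis
- mug: blue mug, bystander, 80 mm in diameter, 90 mm tall; origin at the centre of its underside
- bowl: brown bowl, bystander, 110 mm in diameter, 50 mm tall; origin at the centre of its underside
- vase: green glass vase, bystander, 84 mm in diameter, 140 mm tall; origin at the centre of its underside
- tin: red tin, bystander, 90 mm in diameter, 75 mm tall; origin at the centre of its underside
- books: two stacked books, bystander, 130 by 190 mm, 47 mm tall; origin at the centre of the underside
- frame: standing picture frame with a blank picture, bystander, 130 mm wide, 170 mm tall; origin under its foot
Not all that is in view belongs to the job. What is meant by the scanner is not orange, and is the larger of those in its own colour.

How it is judged (in metres and radians):
On the way, in this order (a step that is already met when the one before it is completed fails the run):
1. the scanner, held in the gripper and touching nothing else, is held still with its window looking at the label from 40 to 130 mm away for over a second (x of price_label in the frame of scanner_window between 0.04 and 0.13 m and y of price_label in the frame of scanner_window between -0.022 and 0.022 m and z of price_label in the frame of scanner_window between -0.022 and 0.022 m and z of scanner_window in the frame of price_label above 0.02 m and contact force between the fingers and scanner above 0.5 N and contact force between scanner and caddy below 0.05 N and contact force between scanner and pad below 0.05 N and linear speed of scanner below 0.03 m/s and angular speed of scanner below 0.3 rad/s), for 1.2 s.
2. the scanner lies flat and still, let go, in the middle of its pad (horizontal distance between scanner_grip and pad below 0.06 m and z of scanner_grip in the frame of pad below 0.036 m and angle between scanner_grip's own z axis and vertical below 0.2 rad and contact force between the fingers and scanner below 0.05 N and contact force between scanner and pad above 0.3 N and linear speed of scanner below 0.03 m/s), for 0.2 s.
At the end, for the whole second after the job is handed in: The caddy hangs still and level (within 0.15 rad) from the gripper, 60 to 160 mm above the top of its mat, its middle within 70 mm of the mat's, both jars upright in it; the scanner lies let go, flat on its pad, its grip point within 60 mm of the pad's centre (z of caddy in the frame of mat between 0.066 and 0.166 m and horizontal distance between caddy and mat below 0.07 m and angle between caddy's own z axis and vertical below 0.15 rad and linear speed of caddy below 0.03 m/s and angular speed of caddy below 0.2 rad/s and contact force between the fingers and caddy above 1 N and contact force between caddy and mat below 0.05 N and contact force between each of caddy, the fingers and scanner below 0.05 N and angle between each of jar_a_mid, jar_b_mid's own z axis and vertical below 0.25 rad and z of jar_a_mid in the frame of caddy_handle between -0.14 and -0.1 m and x of jar_a_mid in the frame of caddy_handle between -0.05 and 0.05 m and y of jar_a_mid in the frame of caddy_handle between -0.1 and 0.1 m and z of jar_b_mid in the frame of caddy_handle between -0.14 and -0.1 m and x of jar_b_mid in the frame of caddy_handle between -0.05 and 0.05 m and y of jar_b_mid in the frame of caddy_handle between -0.1 and 0.1 m and horizontal distance between scanner_grip and pad below 0.06 m and z of scanner_grip in the frame of pad below 0.036 m and angle between scanner_grip's own z axis and vertical below 0.2 rad and contact force between scanner and pad above 0.3 N); the arm keeps its last pose, push and grip.
It fails at once if the caddy is tipped by more than 0.35 rad (angle between caddy's own z axis and vertical above 0.35 rad).
It fails at once if the caddy is flung about (faster than 0.5 m/s) (linear speed of caddy above 0.5 m/s).
It fails at once if the scanner hits the caddy (contact force between scanner and caddy above 3 N).
It fails at once if other goods are shifted by more than 30 mm or tipped (distance of any of mug, bowl, vase, tin, books, frame from where it was at the start of the episode above 0.03 m or angle between any of mug, bowl, vase, tin, books, frame's own z axis and vertical above 0.35 rad).
It also fails if it takes over 62 s, if anything falls off the work surface, if the arm or the gripper's body presses on something with over 40 N, if the wrist force passes 120 N, or if a joint passes its speed limit or range.

## Working session

There is one attempt and no reset: what is moved stays moved. The work goes in short steps, each a Python script; the robot and the scene stay as the last script left them, time stands still between calls to the robot, and variables do not carry over. Pictures are saved under pics/ and viewed, and the job is handed in when it is done.

```bash
ls; mkdir -p pics; python3 - <<'E'
from cell import robot, grip, kin, viewer
import cv2, numpy as np
s=robot.observe(); print(s['t'],s['tcp_pos'],s['tcp_rot'],s['grip_width'])
for n in ['scene','top','wrist']:
    im=viewer.read_camera(n); cv2.imwrite(f'pics/{n}0.png',im[:,:,::-1])
    ci=viewer.camera_info(n); print(n,np.round(ci['camera_matrix'],1).tolist(),np.round(ci['R'],3).tolist(),np.round(ci['t'],1).tolist())
E
```

```text
pics
0.0 [215.28783276 612.66914612 213.62250129] [ 0.26371156  1.5546533  -0.26657859] 1.0047130994955136
scene [[382.3, 0.0, 318.1], [0.0, 382.3, 196.7], [0.0, 0.0, 1.0]] [[-0.735, 0.678, -0.011], [0.569, 0.607, -0.555], [-0.369, -0.414, -0.832]] [382.5, -233.9, 1711.3]
top [[394.5, 0.0, 322.7], [0.0, 394.5, 197.4], [0.0, 0.0, 1.0]] [[-0.002, -1.0, -0.022], [-0.989, 0.005, -0.147], [0.147, 0.022, -0.989]] [20.5, 539.3, 1414.4]
wrist [[322.6, 0.0, 316.7], [0.0, 322.6, 203.3], [0.0, 0.0, 1.0]] [[0.331, 0.944, -0.001], [0.916, -0.321, 0.242], [0.227, -0.081, -0.97]] [-649.7, -27.2, 389.1]
```

View pics/scene0.png

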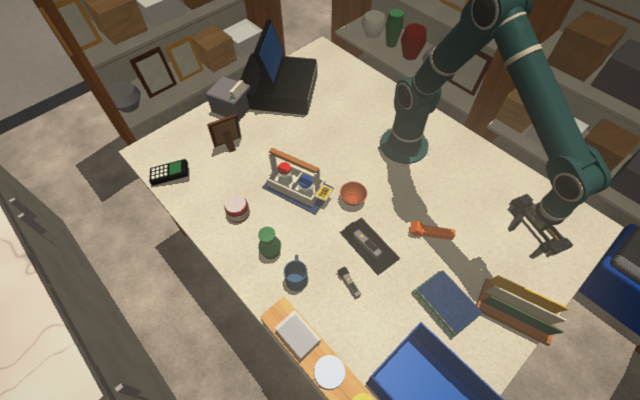

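View pics/top0.png

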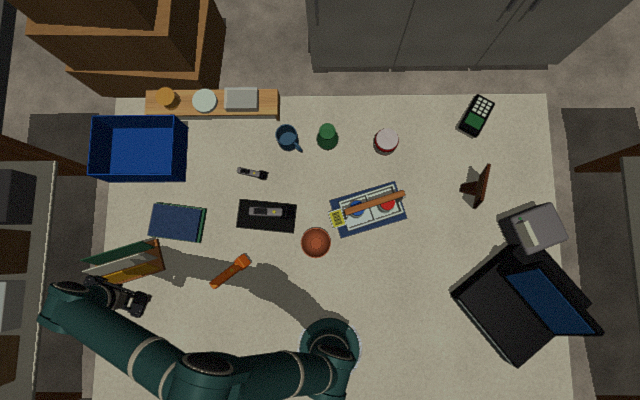

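View pics/wrist0.png

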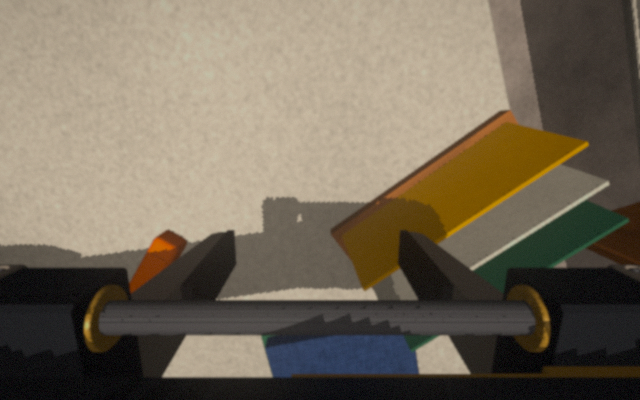

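The real scanner is the grey one on the black pad, at about (266,212) in top. The smaller look-alike is at (252,173) and the orange one at (232,270). The caddy is at about (368,208), with its yellow label on the left side at (336,218).

```bash
cat > h.py <<'E'
from cell import robot, grip, kin, viewer
import cv2, numpy as np
from scipy.spatial.transform import Rotation as Rn
def w(ci,p): return np.array(ci['R']).T@(np.asarray(p,float)-np.array(ci['t']))
def px(ci,X):
    c=np.array(ci['R'])@np.asarray(X,float)+np.array(ci['t']); q=np.array(ci['camera_matrix'])@c; return q[:2]/q[2]
def zplane(ci,uv,z):
    K=np.array(ci['camera_matrix']);R=np.array(ci['R']);d=R.T@np.linalg.solve(K,[uv[0],uv[1],1.]);C=-R.T@np.array(ci['t'])
    return C+d*(z-C[2])/d[2]
def pin(n,cam,ci,k=3):
    for d in viewer.pinpoint(n,cam)[:k]: print(cam,n,round(d['confidence'],2),np.round(w(ci,d['at']),1), 'px',np.round(px(ci,w(ci,d['at']))))
def save(cam,fn,crop=None,f=1):
    im=viewer.read_camera(cam); ci=viewer.camera_info(cam)
    o=im[:,:,::-1]
    if crop: a,b,c,d=crop; o=o[b:d,a:c]
    cv2.imwrite('pics/'+fn,cv2.resize(o,None,fx=f,fy=f,interpolation=cv2.INTER_CUBIC)); return im,ci
E
python3 - <<'E'
from h import *
for c in ['top','scene']:
    im,ci=save(c,c+'1.png',(210,150,430,270) if c=='top' else (240,130,440,310),3.5 if c=='top' else 3)
    for n in ['scanner_grip','scanner_window','pad','caddy_handle','price_label','mat','caddy']: pin(n,c,ci)
print(robot.observe()['t'])
E
```

```text
top scanner_grip 0.79 [640.2 291.7  15.1] px [251. 173.]
top scanner_grip 0.64 [270.3 361.9  19.5] px [229. 272.]
top scanner_grip 0.6 [486.9 212.4  35.6] px [270. 212.]
top scanner_window 0.82 [480.4 139.4  22.1] px [290. 214.]
top scanner_window 0.78 [315.8 301.   14.2] px [246. 259.]
top scanner_window 0.54 [625.9 233.2  10.3] px [266. 176.]
top pad 0.84 [479.8 228.4  -1.3] px [267. 215.]
top caddy_handle 0.72 [ 500.8 -157.3  175.6] px [375. 203.]
top price_label 0.6 [461.7 -30.5  62.2] px [336. 218.]
top mat 0.87 [ 503.5 -150.2   -2.1] px [368. 208.]
top mat 0.66 [ 755.  -219.8   -2. ] px [385. 143.]
top caddy 0.76 [ 500.8 -156.8    7.5] px [370. 209.]
scene scanner_grip 0.67 [635.7 290.9  17.8] px [350. 281.]
scene scanner_grip 0.65 [491.  219.3  29.2] px [364. 241.]
scene scanner_grip 0.65 [277.  360.8  21.4] px [430. 231.]
scene scanner_window 0.87 [313.4 308.   14.1] px [413. 229.]
scene scanner_window 0.68 [486.4 143.9  19.2] px [350. 228.]
scene scanner_window 0.56 [626.7 242.8  11.8] px [342. 270.]
scene pad 0.91 [481.9 235.6  -2.8] px [368. 246.]
scene price_label 0.9 [469.2 -29.2  55.2] px [323. 193.]
scene mat 0.58 [ 503.6 -148.1    3.2] px [297. 187.]
scene caddy 0.76 [ 506.5 -153.4    5.3] px [295. 186.]
scene caddy 0.64 [380.9  43.6  -0.7] px [351. 199.]
0.95
```

View pics/top1.png

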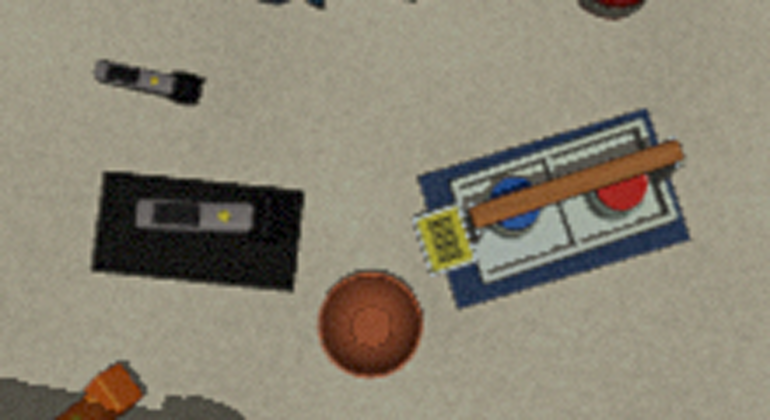

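View pics/scene1.png

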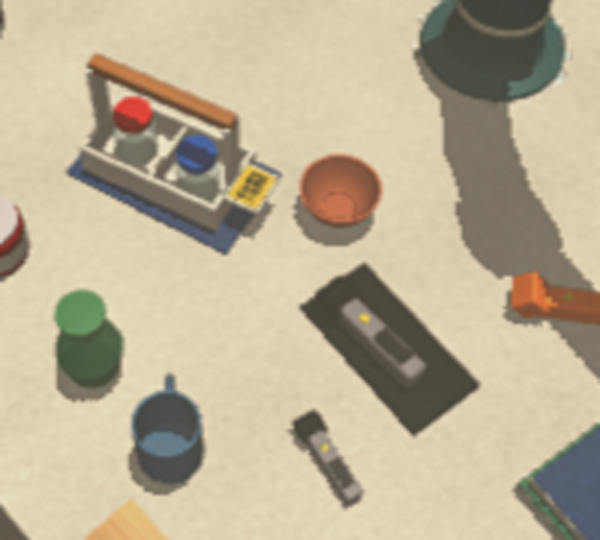

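In the top crop, the real scanner's black head merges into the pad to the right of the yellow dot, so the nose points to world -y, towards the caddy. I'll take wrist views from above the scanner.

```bash
cat >> h.py <<'E'
def down(yawdir):  # tool y along given horizontal dir
    y=np.array([yawdir[0],yawdir[1],0.]);y/=np.linalg.norm(y);x=np.array([0,0,-1.]);z=np.cross(x,y)
    return Rn.from_matrix(np.c_[x,y,z]).as_rotvec()
E
python3 - <<'E'
from h import *
s=robot.observe(); print(np.round(Rn.from_rotvec(s['tcp_rot']).as_matrix(),2).tolist(), np.round(s['joints'],2))
th=np.radians(-5)
for sg in (1,-1):
    v=sg*np.array([np.cos(th),np.sin(th)])
    for p in ([488,215,250],[488,215,28],[470,100,121]):
        q=kin.ik(p,down(v)); print(sg,p,None if q is None else np.round(q,2))
th=np.radians(17)
for sg in (1,-1):
    v=sg*np.array([np.cos(th),np.sin(th)]); 
    for p in ([503,-155,300],[503,-155,180]):
        q=kin.ik(p,down(v)); print('c',sg,p,None if q is None else np.round(q,2))
E
```

```text
[[0.0, 0.33, 0.94], [0.0, 0.94, -0.33], [-1.0, 0.0, 0.0]] [-1.28  0.47 -0.01  1.6   0.01  1.07 -0.06]
1 [488, 215, 250] [-0.86  0.24  0.45  1.87 -0.12  1.06 -0.45]
1 [488, 215, 28] [-0.77  0.57  0.37  2.03 -0.35  0.61 -0.25]
1 [470, 100, 121] [-0.69  0.33  0.49  2.11 -0.23  0.74 -0.14]
-1 [488, 215, 250] [-0.4   0.24 -0.1   1.85  0.03  1.06  2.55]
-1 [488, 215, 28] [-0.29  0.56 -0.24  2.    0.22  0.61  2.38]
-1 [470, 100, 121] [-0.23  0.32 -0.06  2.09  0.03  0.74  2.75]
c 1 [503, -155, 300] [-0.57  0.23  0.96  1.85 -0.2   1.17  0.75]
c 1 [503, -155, 180] [-0.45  0.38  0.85  1.98 -0.36  0.94  0.88]
c -1 [503, -155, 300] [-0.83  0.4   1.38  1.86 -0.42  1.23 -2.16]
c -1 [503, -155, 180] [-0.73  0.67  1.36  1.99 -0.74  1.11 -1.89]
```

```bash
python3 - <<'E'
from h import *
th=np.radians(-5); o=down([np.cos(th),np.sin(th)])
for i,p in enumerate(([488,190,260],[488,120,260])):
    robot.movep(p,o); robot.hold(0.2)
    im,ci=save('wrist',f'w1{i}.png')
    for n in ['scanner_grip','scanner_window','pad','price_label']: pin(n,'wrist',ci,2)
print(robot.observe()['t'])
E
```

```text
wrist scanner_grip 0.97 [267.7 359.5  23.9] px [115.  51.]
wrist scanner_grip 0.91 [640.2 291.2  17.3] px [436.  84.]
wrist scanner_window 0.76 [318.  305.5  13.9] px [171.  96.]
wrist scanner_window 0.73 [488.9 140.7  17.9] px [321. 214.]
wrist pad 0.65 [475.3 235.1  -3.7] px [304. 142.]
wrist price_label 0.7 [461.6 -28.8  51.7] px [311. 343.]
wrist price_label 0.61 [767.1   4.   -2.4] px [517. 284.]
wrist scanner_grip 0.56 [640.2 292.8  16.9] px [436.  19.]
wrist scanner_window 0.92 [316.7 304.3  15. ] px [158.  35.]
wrist scanner_window 0.74 [489.3 140.3  20.3] px [317. 163.]
wrist pad 0.66 [472.8 235.8  -2. ] px [297.  86.]
wrist price_label 0.78 [461.5 -28.6  56.7] px [306. 299.]
4.0667
```

View pics/w10.png

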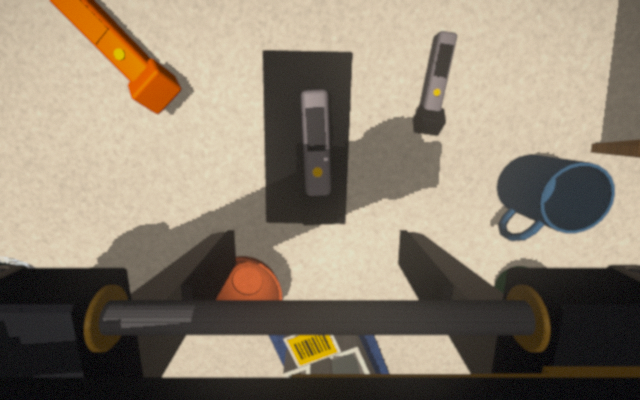

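View pics/w11.png

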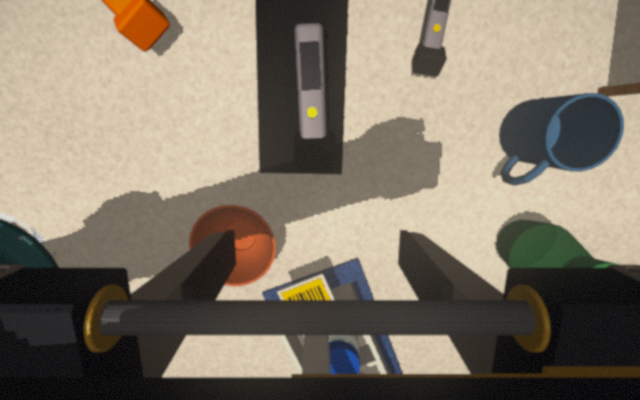

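```bash
python3 - <<'E'
from h import *
th=np.radians(-5); o=down([np.cos(th),np.sin(th)])
cis=[]; dots=[]; ends=[]
for i,p in enumerate(([488,120,260],[488,200,260])):
    if i: robot.movep(p,o); robot.hold(0.2)
    im=viewer.read_camera('wrist'); ci=viewer.camera_info('wrist'); cis.append(ci)
    hsv=cv2.cvtColor(im,cv2.COLOR_RGB2HSV)
    x0,x1=270,345; y0,y1=(0,170) if i==0 else (60,225)
    sub=im[y0:y1,x0:x1].astype(int); mx=sub.max(2)
    m=((mx>75)).astype(np.uint8)
    n,l,st,c=cv2.connectedComponentsWithStats(m)
    # component nearest the dot
    hs=hsv[y0:y1,x0:x1]; d=((hs[...,1]>150)&(hs[...,0]>18)&(hs[...,0]<35)&(hs[...,2]>70))
    yy,xx=np.nonzero(d); dot=(xx.mean()+x0,yy.mean()+y0); dots.append(dot); print('dot',dot,d.sum())
    k=l[int(dot[1]-y0)-9,int(dot[0]-x0)]
    if k==0: k=1+np.argmax(st[1:,4])
    cs=max(cv2.findContours((l==k).astype(np.uint8),0,2)[0],key=cv2.contourArea)
    r=cv2.minAreaRect(cs); b=cv2.boxPoints(r)+[x0,y0]
    for z in (42,): W=np.array([zplane(ci,q,z)[:2] for q in b]); print(np.round(W,1).tolist())
    L=[(np.linalg.norm(W[j]-W[(j+1)%4]),j) for j in range(4)]; print(np.round([a for a,_ in L],1), 'c',W.mean(0).round(1))
    j=max(L)[1]; dd=W[(j+1)%4]-W[j]; dd*=-np.sign(dd[1]); print('nose dir angle deg', np.degrees(np.arctan2(dd[0],-dd[1])))
P=[np.array(c['camera_matrix'])@np.c_[c['R'],c['t']] for c in cis]
X=cv2.triangulatePoints(P[0],P[1],np.array(dots[0]),np.array(dots[1])); print('dot3d',(X[:3]/X[3]).ravel().round(1))
pin('scanner_grip','wrist',ci,4);pin('scanner_window','wrist',ci,4);pin('pad','wrist',ci)
print(robot.observe()['t'])
E
```

```text
dot (np.float64(311.7837837837838), np.float64(111.32432432432432)) 74
[[477.8, 295.4], [508.1, 294.1], [504.4, 170.9], [471.5, 172.2]]
[ 30.3 123.3  32.9 123.5] c [490.5 233.1]
nose dir angle deg -2.9230575239740038
dot (np.float64(317.089552238806), np.float64(178.08955223880596)) 67
[[479.3, 229.5], [504.3, 227.3], [499.9, 173.4], [474.1, 175.7]]
[25.1 54.  25.9 54. ] c [489.4 201.5]
nose dir angle deg -4.625883841263818
dot3d [489.  201.7  40.8]
wrist scanner_grip 0.77 [266.3 362.4  24.5] px [114.  56.]
wrist scanner_grip 0.74 [491.  218.4  30.3] px [318. 163.]
wrist scanner_grip 0.58 [641.7 291.4  15. ] px [435.  91.]
wrist scanner_window 0.79 [633.9 242.2  11.1] px [428. 133.]
wrist scanner_window 0.63 [317.3 303.   15.2] px [171. 106.]
wrist scanner_window 0.6 [484.3 141.7  21.2] px [318. 221.]
wrist pad 0.92 [474. 237.  -2.] px [303. 147.]
4.9333
```

The handle's grey top runs from y=295 to y=172 at x≈490 with a yaw of about -3.5°. The window point less 73.7 mm puts the grip at about (489.5, 215.5), and the dot triangulates to z=41 against the expected 42. All of these agree, so I'll grasp.

```bash
python3 - <<'E'
from h import *
th=np.radians(-3.5); o=down([np.cos(th),np.sin(th)])
robot.movep([489.5,215.5,100],o)
robot.servo_line([489.5,215.5,12],feed=70)
print(np.round(robot.observe()['contact_force'],1))
grip(0.0,25)
s=robot.observe(); print(s['grip_width']*92,np.round(s['tcp_pos'],1),np.round(s['contact_force'],1))
robot.servo_line([489.5,215.5,110],feed=60); robot.hold(.3)
s=robot.observe(); print(s['t'],s['grip_width']*92,np.round(s['tcp_pos'],1),np.round(s['contact_force'],1))
im,ci=save('wrist','w2.png')
pin('scanner_window','wrist',ci);pin('price_label','wrist',ci)
im,ci=save('top','t2.png',(210,150,430,270),3.5)
pin('scanner_grip','top',ci);pin('scanner_window','top',ci)
E
```

```text
[ 0.2 -0.6  0.5]
31.853105754701897 [489.6 215.5  12. ] [ 0.1 -0.7 -0.5]
10.0417 31.937323714973843 [489.5 215.5 109.9] [ 0.5 -0.  -2.2]
wrist scanner_window 0.77 [485.2 140.5 115.9] px [317. 369.]
wrist scanner_window 0.67 [632.1 243.1  10.1] px [486. 162.]
wrist scanner_window 0.63 [489.2 232.6 102.7] px [315. 215.]
top scanner_grip 0.79 [486.3 215.9 131.9] px [265. 209.]
top scanner_grip 0.72 [639.  290.4  12.7] px [251. 173.]
top scanner_grip 0.65 [269.  363.8  19.4] px [229. 272.]
top scanner_window 0.7 [480.  140.3 118. ] px [287. 211.]
top scanner_window 0.68 [628.4 236.2   8.7] px [266. 176.]
```

View pics/w2.png

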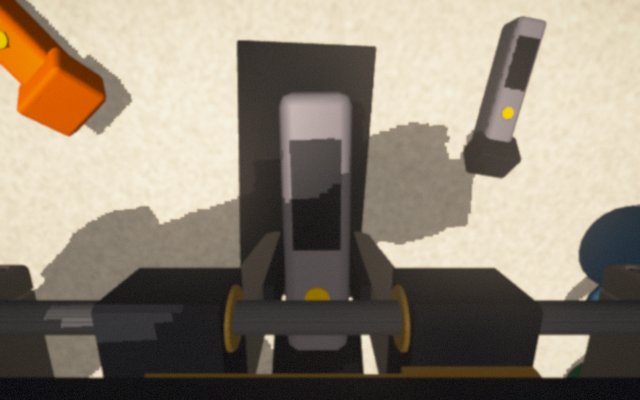

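View pics/t2.png

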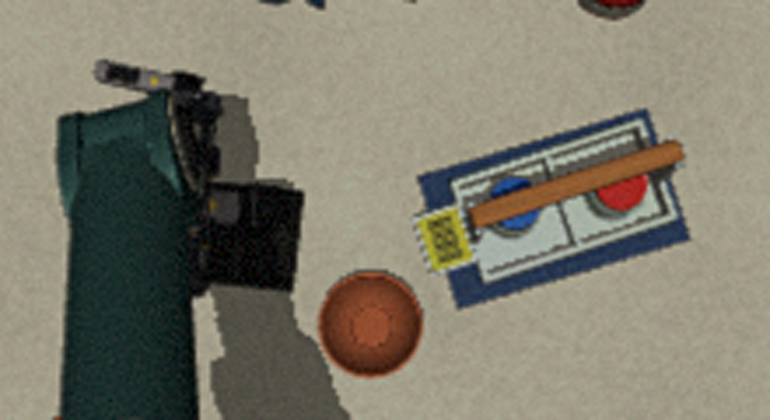

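The scanner is held level in the jaws (31.9 mm wide, about 2 N of load) with its window at about (484,140,117). I'll move to the scan pose.

```bash
python3 - <<'E'
from h import *
robot.servo_line([471,102,106],feed=90); robot.hold(.4)
s=robot.observe(); print(s['t'],np.round(s['tcp_pos'],1),np.round(s['contact_force'],1))
for c in ('top','scene'):
    im,ci=save(c,'s3'+c+'.png',(210,150,430,270) if c=='top' else (240,130,440,310),3.5 if c=='top' else 3)
    pin('scanner_window',c,ci);pin('price_label',c,ci);pin('scanner_grip',c,ci,1)
E
```

```text
12.1667 [471.  102.1 106. ] [-0.1 -0.2 -2. ]
top scanner_window 0.64 [628.9 235.6   8.8] px [266. 176.]
top scanner_window 0.63 [313.9 304.1  14.7] px [245. 259.]
top scanner_window 0.6 [463.4  25.8 114.2] px [320. 216.]
top price_label 0.66 [459.2 -32.7  58.4] px [337. 219.]
top scanner_grip 0.86 [270.3 363.1  18.1] px [229. 272.]
scene scanner_window 0.74 [468.5  29.1 115.6] px [333. 193.]
scene scanner_window 0.71 [313.7 308.1  12.1] px [413. 229.]
scene scanner_window 0.63 [627.4 243.7   9.3] px [342. 271.]
scene price_label 0.97 [466.7 -28.3  56.4] px [323. 192.]
scene scanner_grip 0.77 [640.  294.4  16.3] px [350. 282.]
```

View pics/s3scene.png

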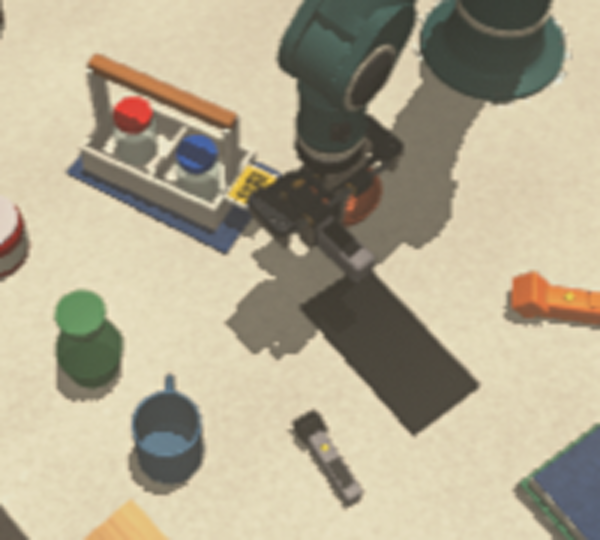

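View pics/s3top.png

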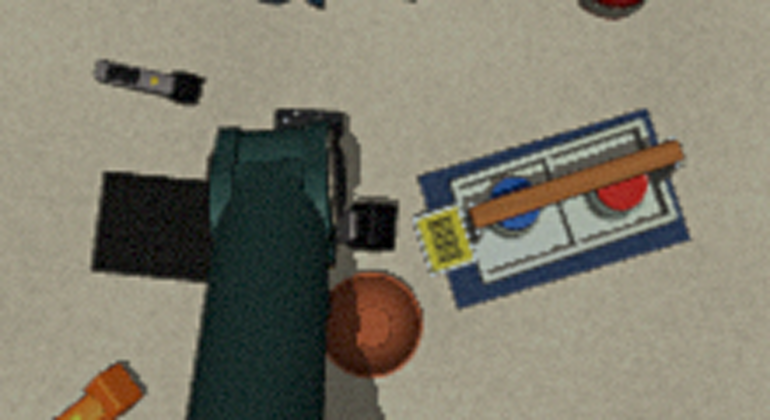

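Relative to the label, the window sits at (4, 58, 56) in the top view and (2, 57, 59) in the scene view, against a target of (3.5, 57, 57). It touches nothing. I'll hold for the scan, then carry it back.

```bash
python3 - <<'E'
from h import *
robot.hold(2.2)
ci=viewer.camera_info('top'); print('pad centre',zplane(ci,(210+197.75/3.5,150+230.75/3.5),6).round(1))
c2=viewer.camera_info('scene')
# scene1.png pad corners approx: (365,264),(300,308),(415,434),(478,384)
print('scene pad',zplane(c2,(240+389.5/3,130+347.5/3),6).round(1))
robot.servo_line([484,216,106],feed=90)
robot.servo_line([484,216,22],feed=60)
robot.servo_line([484,216,12.5],feed=15)
s=robot.observe(); print(s['t'],np.round(s['tcp_pos'],1),np.round(s['contact_force'],1))
E
```

```text
pad centre [475.2 230.6   6. ]
scene pad [481.2 242.5   6. ]
18.525 [484.  216.   12.5] [-0.7 -0.1 -2.3]
```

```bash
python3 - <<'E'
from h import *
for z in (12,11.5,11,10.5):
    robot.servo_line([484,216,z],feed=10); s=robot.observe(); f=s['contact_force']; print(z,np.round(s['tcp_pos'],1),np.round(f,1))
    if f[2]>-0.8: break
grip(1.0)
robot.hold(.3)
robot.servo_line([484,216,110],feed=120)
robot.movep([484,190,260],robot.observe()['tcp_rot']); robot.hold(.2)
s=robot.observe(); print(s['t'])
im,ci=save('wrist','w4.png')
pin('scanner_grip','wrist',ci);pin('pad','wrist',ci,1);pin('scanner_window','wrist',ci)
E
```

```text
12 [484.  216.   12.1] [-0.9  0.  -1.7]
11.5 [484.1 216.1  12. ] [-2.5 -1.   5.7]
22.1417
wrist scanner_grip 0.84 [482.8 221.6  30. ] px [315. 153.]
wrist scanner_grip 0.84 [640.1 294.   17.7] px [443.  83.]
wrist scanner_grip 0.63 [266.3 362.4  21.2] px [121.  41.]
wrist pad 0.64 [475.7 238.3  -1. ] px [309. 138.]
wrist scanner_window 0.96 [316.1 305.6  16.5] px [174.  91.]
wrist scanner_window 0.79 [631.1 242.5   9.1] px [432. 128.]
wrist scanner_window 0.69 [480.5 144.4  16.8] px [317. 211.]
```

View pics/w4.png

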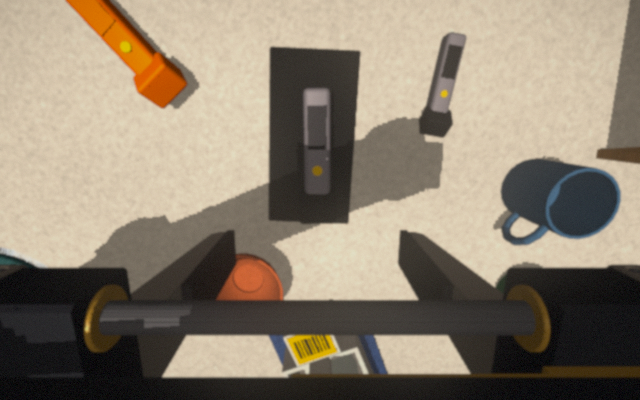

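The scanner lies flat on its pad with its grip at about (483,218), roughly 19 mm from the pad centre at about (476,236). Next I'll look at the caddy handle.

```bash
python3 - <<'E'
from h import *
th=np.radians(17); o=down([np.cos(th),np.sin(th)])
robot.movep([500,-60,330],o) if False else None
for i,p in enumerate(([500,-130,330],[510,-190,330])):
    robot.movep(p,o); robot.hold(.2)
    print(np.round(robot.observe()['joints'],2))
    im,ci=save('wrist',f'c5{i}.png')
    for n in ('caddy_handle','price_label','caddy','mat','jar_a_mid','jar_b_mid'): pin(n,'wrist',ci,2)
print(robot.observe()['t'])
E
```

```text
[-0.48  0.14  0.76  1.82 -0.1   1.22  0.6 ]
wrist caddy_handle 0.6 [ 500.6 -149.4  173.1] px [311. 209.]
wrist price_label 0.65 [461.  -30.5  55.1] px [310.  93.]
wrist caddy 0.7 [ 505.8 -153.1    4.5] px [316. 184.]
wrist caddy 0.54 [ 751.  -213.2    2.4] px [446. 261.]
wrist jar_a_mid 0.96 [ 517.6 -203.2   52.3] px [313. 225.]
wrist jar_b_mid 0.78 [493.9 -99.5  56.8] px [319. 152.]
[-0.38  0.21  0.8   1.76 -0.16  1.24  0.76]
wrist caddy_handle 0.86 [ 502.4 -147.5  175.6] px [321. 150.]
wrist price_label 0.7 [461.8 -31.3  58.3] px [317.  44.]
wrist price_label 0.4 [ 502.1 -150.4  174. ] px [320. 153.]
wrist caddy 0.59 [ 503.1 -154.1    3.5] px [319. 145.]
wrist mat 0.72 [ 7.520e+02 -2.145e+02  2.000e-01] px [454. 227.]
wrist jar_a_mid 0.94 [ 515.6 -204.5   53. ] px [317. 185.]
25.0333
```

View pics/c50.png

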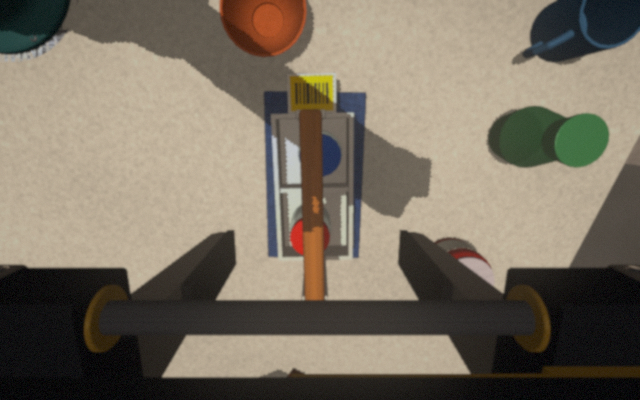

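View pics/c51.png

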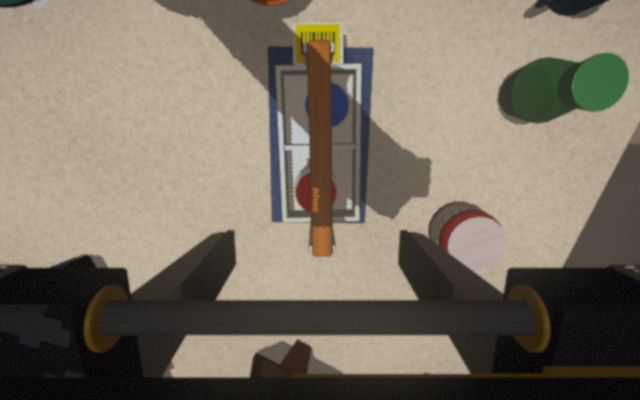

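```bash
python3 - <<'E'
from h import *
ci=viewer.camera_info('wrist')
a=zplane(ci,(319,41),186);b=zplane(ci,(321,255),186);print(a.round(1),b.round(1),((a+b)/2).round(1),np.linalg.norm(a-b),np.degrees(np.arctan2(-(a-b)[0],(a-b)[1])))
th=np.radians(17); o=down([np.cos(th),np.sin(th)])
robot.movep([502,-150,300],o); robot.hold(.2)
im,c2=save('wrist','c6.png')
sil=viewer.silhouettes('caddy_handle','wrist'); print([(d['confidence'],d['mask'].sum()) for d in sil])
hsv=cv2.cvtColor(im,cv2.COLOR_RGB2HSV)
def br(im,c):
    print(c)
m=((hsv[...,0]>4)&(hsv[...,0]<20)&(hsv[...,1]>120)).astype(np.uint8); m[:, :285]=0; m[:,350:]=0; m[300:]=0
m=cv2.morphologyEx(m,cv2.MORPH_OPEN,np.ones((5,5)))
ys,xs=np.nonzero(m); print(ys.min(),ys.max(),[ (y,xs[ys==y].min(),xs[ys==y].max()) for y in range(ys.min()+3,ys.max(),40)])
print(robot.observe()['t'])
E
```

```text
[471.4 -56.3 186. ] [ 533.6 -251.   186. ] [ 502.5 -153.6  186. ] 204.35453015570812 17.726370150140927
[(0.75, np.int64(15567)), (0.23, np.int64(2028))]Traceback (most recent call last):
  File "<stdin>", line 13, in <module>
    return umr_minimum(a, axis, None, out, keepdims, initial, where)
ValueError: zero-size array to reduction operation minimum which has no identity
```

View pics/c6.png

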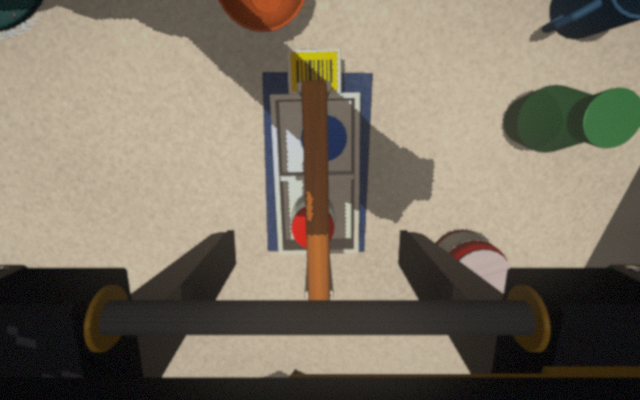

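```bash
python3 - <<'E'
from h import *
ci=viewer.camera_info('wrist')
for z in (170,186,200): print(z, zplane(ci,(314.5,81),z).round(1))
th=np.radians(17.5); o=down([np.cos(th),np.sin(th)])
robot.movep([502.5,-153,230],o)
robot.servo_line([502.5,-153,157],feed=70)
s=robot.observe();print(s['t'],np.round(s['tcp_pos'],1),np.round(s['contact_force'],1))
im,_=save('scene','c7.png',(240,100,440,280),3)
E
```

```text
170 [470.4 -52.3 170. ]
186 [471.1 -54.1 186. ]
200 [471.6 -55.7 200. ]
27.225 [ 502.9 -153.1  157.4] [0.6 0.4 0.5]
```

View pics/c7.png

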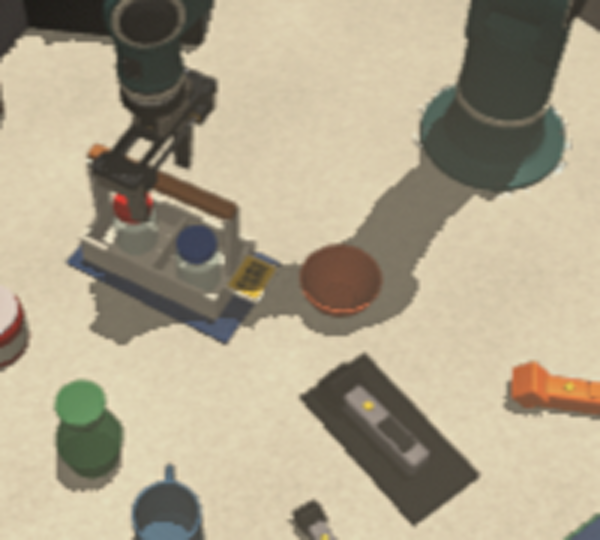

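The fingers straddle the wooden handle, and the scanner is on its pad. I'll grip, then lift slowly.

```bash
python3 - <<'E'
from h import *
p=robot.observe()['tcp_pos']
grip(0.0,50)
s=robot.observe();print(s['grip_width']*92,np.round(s['tcp_pos'],1),np.round(s['contact_force'],1))
robot.servo_line([502.5,-153,162],feed=10); robot.hold(.3)
s=robot.observe();print(s['grip_width']*92,np.round(s['tcp_pos'],1),np.round(s['contact_force'],1),np.round(s['wrist_torque'],2))
robot.servo_line([502.5,-153,177],feed=15); robot.hold(.3)
s=robot.observe();print(s['t'],s['grip_width']*92,np.round(s['tcp_pos'],1),np.round(s['contact_force'],1),np.round(s['wrist_torque'],2))
im,_=save('scene','c8.png',(240,100,440,280),3)
E
```

```text
21.425346008081046 [ 502.6 -153.   156.9] [ 0.4  1.  -1.1]
21.62442699945014 [ 502.5 -153.   162. ] [-0.4 -0.9 -7.6] [-0.08  0.03 -0.04]
30.7333 21.23111752335531 [ 502.5 -153.   177. ] [ 1.2 -0.5 -8. ] [-0.03  0.01  0.01]
```

View pics/c8.png

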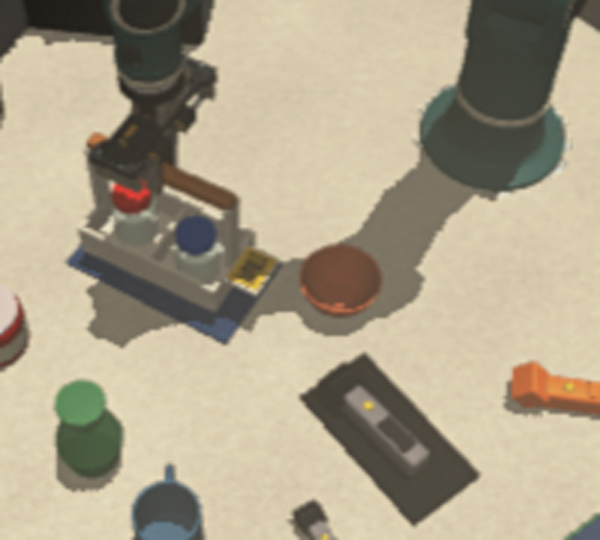

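The full weight of about 8 N is carried with almost no moment, and the caddy looks level. I'll lift the rest.

```bash
python3 - <<'E'
from h import *
robot.servo_line([502.5,-153,257],feed=30); robot.hold(1.0)
s=robot.observe();print(s['t'],s['grip_width']*92,np.round(s['tcp_pos'],1),np.round(s['contact_force'],1),np.round(s['wrist_torque'],2))
for c in ('scene','top'):
    im,ci=save(c,'c9'+c+'.png',(240,80,440,280) if c=='scene' else (210,130,430,270),2.9)
    for n in ('caddy','caddy_handle','price_label','jar_a_mid','jar_b_mid','scanner_grip','pad'): pin(n,c,ci,3 if n=='scanner_grip' else 1)
E
```

```text
34.6 21.81184675216046 [ 502.5 -153.   257. ] [-0.2  0.6 -7.6] [-0.08  0.1  -0.04]
scene caddy 0.88 [ 502.9 -154.2  103.4] px [295. 171.]
scene caddy_handle 0.56 [ 505.1 -152.1  275.4] px [291. 143.]
scene price_label 0.61 [464.5 -28.9 153.8] px [323. 177.]
scene jar_a_mid 0.56 [ 515.3 -209.3  152.6] px [282. 157.]
scene jar_b_mid 0.82 [ 497.4 -102.2  156.3] px [304. 170.]
scene scanner_grip 0.93 [274.  362.1  24.3] px [431. 231.]
scene scanner_grip 0.79 [640.4 294.5  16.3] px [350. 282.]
scene scanner_grip 0.58 [486.6 220.7  30. ] px [365. 240.]
scene pad 0.63 [480.2 234.4  -0.7] px [368. 245.]
top caddy 0.75 [ 502.4 -156.8  112.6] px [373. 205.]
top caddy_handle 0.72 [ 499.1 -156.5  278. ] px [378. 199.]
top price_label 0.75 [460.9 -34.3 158.9] px [338. 215.]
top jar_b_mid 0.39 [ 491.6 -107.8  156. ] px [359. 206.]
top scanner_grip 0.74 [270.3 362.3  19.1] px [229. 271.]
top scanner_grip 0.72 [481.5 215.7  35.1] px [269. 213.]
top scanner_grip 0.48 [636.3 289.5  12.2] px [252. 174.]
top pad 0.76 [478.4 230.7  -2.3] px [267. 215.]
```

View pics/c9scene.png

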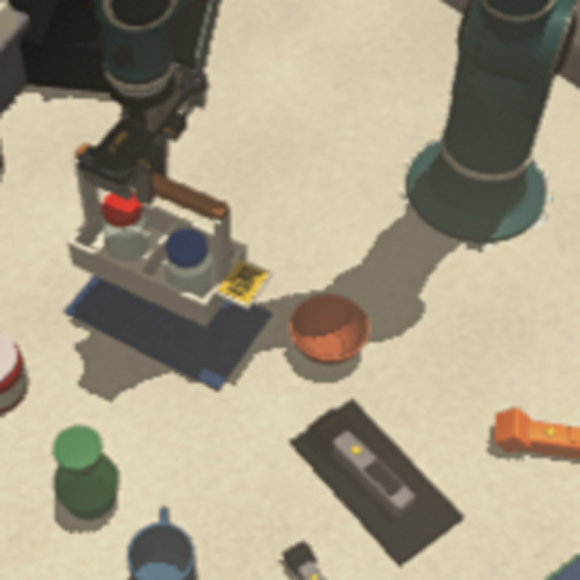

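View pics/c9top.png

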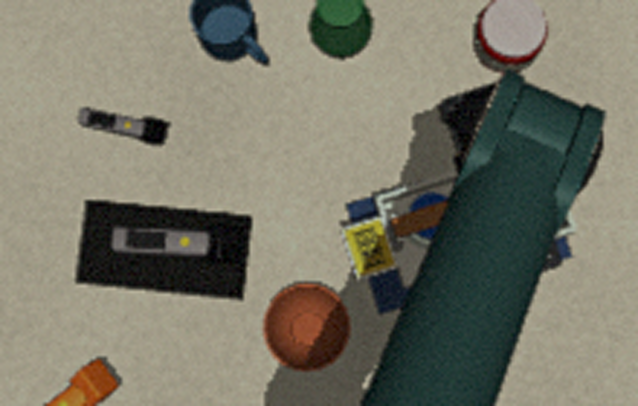

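The caddy's underside is at about z 106, which is 100 mm above the mat's top. The label, at about z 156, has risen as much as the handle, so the caddy is level. Both jars are upright and the scanner is on its pad, so I'll hand it in.

```bash
python3 - <<'E'
from h import *
robot.hold(.3); print(np.abs(robot.observe()['joint_velocities']).max())
robot.job_done()
E
```

```text
0.001367711277041044
the job is handed in; nothing more can be done
```

The scan and the lift both went as planned, and I handed the job in at about 35 s with the caddy still held. The system gives no verdict, so these are my own last checks.

- **Scan:** I gripped the grey scanner on the pad and held its window about 80 mm from the label for over 2 s. Two camera views put it within about 3 mm of the planned scan pose. The tool force showed only the scanner's weight, so it was touching nothing.
- **Scanner back on its pad:** It lies flat, let go and right way up. Its grip point is about 17–20 mm from the pad's centre, against a limit of 60 mm. It touched down at about 6 N and was then released.
- **Caddy:** It hangs from the middle of its handle with its underside about 100 mm above the mat's top. The load is about 7.6 N, with almost no turning moment at the wrist. It is level and still, and its middle is within a few millimetres of where it started, directly over the mat.
- **Jars:** Both look upright in the scene view. In the top view the arm hid the red-lidded jar, so that one was confirmed from the scene view alone.
- **Other goods:** None showed any shift in the last pictures.

The camera estimates of the pad's centre disagreed by up to 12 mm, and those of the caddy's height by about 9 mm. Both spreads are well inside the limits.

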